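# Pop the logger's battery hatch and swing it open

## Robot

A 7-joint arm with a two-finger parallel gripper is mounted at the origin on a cart in front of the work surface, level with it; the furniture and walls round the work are solid. World frame = base frame: x ahead of the robot, y to its left, z up, the work surface at z = 0. Lengths are in m, angles in rad, forces in N, time in s.
With the tool pointing down it reaches from about 0.4 to 0.925 m from the base axis. Payload 4.1 kg.
Tool frame: the origin (TCP) lies on the centre line of the jaws, within the pads' length; the fingertips stand 17 mm ahead of it and the grasp point (between the pads) lies 2 mm behind it; z points along the fingers, y is the line along which they close (so a half turn about z gives the same grasp; the last joint's range is limited). The gripper opens to 85 mm and grips with 20 to 120 N. Pads are 22 mm wide; open, the fingers measure 114 mm over their backs; the gripper's body (76 mm by 85 mm) begins 54 mm behind the grasp point. The pads swing forward as they close: fully open they stand 13 mm farther back than shut.
Start: joints at [-0.099, 0.398, 0.045, 1.537, -0.019, 1.207, -0.051], TCP at [0.65, 0, 0.248] pointing down, gripper open.
Joint ranges: [-2.82, 2.82], [-0.49, 2.23], [-1.37, 1.46], [0, 2.46], [-1.36, 4.5], [0.23, 2], [-2.94, 2.94]. Speed limits (rad/s): [2.57, 2.57, 3.14, 3.14, 3.14, 3.14, 3.14].

## Interface

Orientations are given as [roll, pitch, yaw] about the fixed x, y, z axes, in that order (R = Rz(yaw) Ry(pitch) Rx(roll)).
In Python, from plant import robot gives the robot as it stands.
- The arm moves only by the tool jog_arm, never from a script. Its argument "motion" is a list of rows, each an object with "offset": the shift along the tool's x, y, z in normalised numbers (1 is 0.8 m), a list of three; "turn": the turn, a rotation vector about the tool's x, y, z in shares of 180 degrees (1.0 is 180 degrees), a list of three. A call has 1 to 12 rows; each row is the pose to reach, as a shift and turn from the pose commanded when the call began, along the tool's axes at that moment; what a row does not reach only later rows make up. A row lasts 1/10 s, in which the tool goes at most 50 mm and 8.59 degrees, less where a joint would pass 70% of its speed; a pose out of reach is approached as far as the arm can. A shift or turn number past 1, either way, is cut back to 1. A call with a gripper value outside its range is refused whole. "claw" is the finger opening in m, from 0 to 0.0854, set as the call begins (left out, the last holds). The fingers move at their own pace and stop on an object; "force" is the grip in N (left out, the last holds). Time passes only in rows, so rows that repeat a pose let the fingers close. It gives the time, the measured TCP pose, the force, the opening and the grip force at its end, in the units of the state.
- robot.observe(): the state, without advancing time (a new reading comes with each control period).
- robot.get_image(name): name is "scene" or "side" or "wrist"; returns the picture (420x560x3 uint8, red, green, blue); there is no depth.
- robot.camera_info(name): a dict with "mtx" (3x3 intrinsics, pixels), "k1" (the pictures are not rectified: a ray, as slopes to the right and down, at radius r is drawn at 1 + k1 r^2 times it, then the intrinsics apply), "origin" and "attitude" of the camera in the world. Camera axes: x right, y down, z forward; pixel columns grow to the right and rows downward; lengths in m; the calibration is good to about 2 mm. A picture is of the moment at which its call begins: read the wrist's pose just before it. camera_info takes no time and is no camera call; for the wrist camera it gives the pose at the moment of the call.
- robot.sign_off(): hands the job in; it is judged then, once.
The state is a dict: "time_s": time; "qpos": joint angles; "dq": joint speeds; "joint_torque": joint torques, N m; "position": TCP position; "eef_rot": TCP orientation; "contact_force": force on the tool from outside, world axes, zero at the start; "wrist_torque": the same for the moment, N m; "finger_gap": finger opening in m; "grasp_force": force on a finger pad.
Only numpy, scipy, OpenCV 4.12 (cv2) and the standard library are available. Lean on these libraries where they do the work, as an engineer would, in place of code of your own. Each camera call takes 0.05 s, during which the arm holds its last target. There are 200 camera calls.

## Task

Open the small battery hatch of the low data logger: press its ribbed front end down once, all the way, and take the finger away so that it pops up and stands ajar by itself. Then push the hatch from the front with the finger, back past upright to its stop, and leave it standing open. Do not push the popped hatch down again, keep the big hatch of the taller meter shut, and leave the vials and the dish where they stand.

Things in the scene. Friction and masses are not known exactly. Their poses are not given: they have to be found in the camera images.
- logger: Data logger, the lower of two white instruments, fixed; 136 deep (x) x 150 wide (y) x 60 mm high. Origin: centre of its underside; x to its back (away from the robot at yaw 0), y to its left, z up. Flat top at z = 60: display and keys on the left half, the small battery hatch on the right.
- battery_hatch (a joint): Battery hatch hinge, rad: 0 to 0.02 = latched shut; negative = pressed in (stop -0.104, 5 mm at the press point; push-push latch frees beyond about -0.09; takes 2 to 4 N). Let go, a leaf spring kicks it to about 1.05, following a rising finger; its stiff hinge keeps it there. Then it swings at 1 to 3 N and stays where left. 1.57 upright, 1.9 stop. Pushed down again it latches.
- battery_hatch_press (a point): Press point of the battery hatch (60 deep x 44 wide x 6 mm thick, white): middle of the four grey ribs on its top, 14 mm behind its free front edge, 46 mm before its hinge. Shut, it lies at x = -34, y = -40, z = 69 mm in the logger's frame, 9 mm above the case top. Moves with the hatch; axes as the logger's when shut.
- battery_hatch_edge (a point): Middle of the battery hatch's free front edge, at half its thickness. Shut, it is at x = -48, y = -40, z = 65 mm in the logger's frame; the hinge line, along y, is 60 mm behind it (x = +12, z = 65). Moves with the hatch: about 52 mm higher when popped ajar.
- battery_hatch_pin (a joint): Hidden follower pin of the push-push latch, m: 0 = hatch latched; about +0.003 when the hatch is pressed to its stop; below -0.004 once the hatch has popped. For judging only; a solver need not read it.
- meter: Sample meter: the taller white instrument, fixed, 140 deep (x) x 160 wide (y) x 78 mm high, origin at the centre of its underside, axes as the logger's. Its big square sample hatch, 80 x 76 mm, is on the left of its top (centre x = -20, y = +30 mm, top at z = 86 mm) and must stay shut.
- sample_hatch (a joint): Hinge of the meter's big sample hatch, rad: 0 to 0.03 = latched shut, negative = pressed, positive = open. It has a push-push latch too. Leave it shut.
- vial: Screw-cap glass sample vial, 32 mm diameter, 72 mm high, loose, standing upright on the left rear of the logger's top (about x = +38, y = +45 mm in the logger's frame). Origin: centre of its underside. Bystander.
- dish: Aluminium moisture dish with lid, 60 mm diameter, 34 mm high, loose, standing on the right of the meter's top. Origin: centre of its underside. Bystander.
- vial_b: Second screw-cap vial, 32 x 72 mm, loose, standing on the bench behind the instruments. Origin: centre of its underside. Bystander.

How it is judged:
By the outcome, as a careful person would: the job done as asked, in the order asked, and still so for the second after the job is handed in, with the robot touching nothing.
It also fails if it takes over 45 s, if anything falls off the work surface, if the arm or the gripper's body presses on something with over 40 N, if the wrist force passes 120 N, or if a joint passes its speed limit or range.

## Working session

There is one attempt and no reset: what is moved stays moved. The work goes in short steps, Python scripts to look and compute and a tool call to move; the robot and the scene stay as the last step left them, time stands still between calls to the robot, and variables do not carry over. Pictures are saved under pics/ and viewed, at most 10 in all, crops included, and the job is handed in when it is done.

Besides the shell and the picture viewer there is one more tool, called after "Call:" by a JSON object that holds its "method" and its "body", one argument or row to a line. jog_arm: Moves the arm, as the interface text tells. Its arguments: {"type":"object","properties":{"motion":{"type":"array","items":{"type":"object","properties":{"offset":{"type":"array","items":{"type":"number"}},"turn":{"type":"array","items":{"type":"number"}}}}},"claw":{"type":"number"},"force":{"type":"number"}},"required":["motion"]}

```bash
mkdir -p pics; ls
python3 - <<'E'
from plant import robot
import cv2,numpy as np
s=robot.observe();print(s)
for n in("scene","side","wrist"):
    print(n,robot.camera_info(n))
ims=[robot.get_image(n)[:,:,::-1] for n in("scene","side","wrist")]
for n,i in zip(("scene","side","wrist"),ims): cv2.imwrite(f"pics/{n}0.png",i)
E
```

```text
pics
{'time_s': 0.0, 'qpos': array([-0.09903931,  0.3992068 ,  0.04502912,  1.53791327, -0.01870343,
        1.20688956, -0.05071015]), 'dq': array([-1.19653242e-03, -2.39907902e-04, -1.38960927e-05,  2.91687889e-04,
        4.00270952e-04,  1.26528469e-04, -2.02345276e-04]), 'joint_torque': array([-9.65094187e-04, -4.75129580e+01,  1.36406265e+00, -2.54227209e+01,
        1.14684159e-02,  9.53188282e-03,  3.56541250e-05]), 'position': array([6.49384876e-01, 5.21456197e-05, 2.47238969e-01]), 'eef_rot': array([-3.13960160e+00,  1.33180168e-04,  1.57094028e+00]), 'contact_force': array([ 0.44449816,  0.80828168, -0.07760457]), 'wrist_torque': array([-0.01671249,  0.00841043,  0.0095056 ]), 'grasp_force': 0.0, 'finger_gap': 0.08572310364256741}
scene {'mtx': array([[417.11839216,   0.        , 286.59526513],
       [  0.        , 417.11839216, 211.43503304],
       [  0.        ,   0.        ,   1.        ]]), 'k1': -0.05208320641418608, 'origin': array([0.01794392, 0.59289074, 0.69240914]), 'attitude': array([-2.21620412,  0.0101772 , -2.3247721 ])}
side {'mtx': array([[445.4641255 ,   0.        , 278.97404942],
       [  0.        , 445.4641255 , 205.75517551],
       [  0.        ,   0.        ,   1.        ]]), 'k1': -0.032739619728010955, 'origin': array([ 0.30140116, -0.72538839,  0.70292558]), 'attitude': array([-2.20098834,  0.01076848, -0.39107512])}
wrist {'mtx': array([[321.32193034,   0.        , 283.42217715],
       [  0.        , 321.32193034, 212.75420338],
       [  0.        ,   0.        ,   1.        ]]), 'k1': -0.055596715170904684, 'origin': array([0.64911081, 0.08251509, 0.37252855]), 'attitude': array([ 2.81991234e+00,  1.92842343e-03, -9.88734625e-05])}
```

View pics/scene0.png

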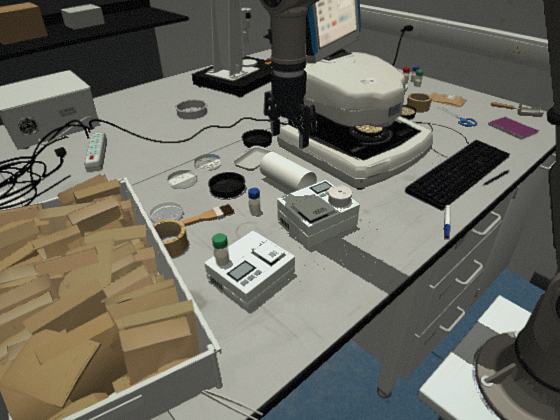

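View pics/side0.png

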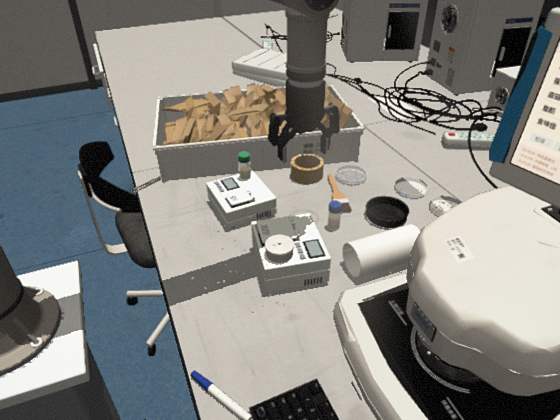

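View pics/wrist0.png

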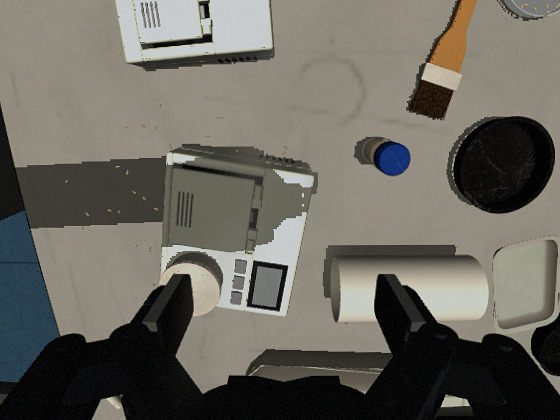

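Wrist: the meter is at (235,230), and the logger at the top edge, with its hatch ribs at about (150,15). Scene: logger at (250,268) with the green-capped vial, hatch at about (268,254). Side: logger at (240,200). I'll shift the wrist camera over the logger for a full view.

```bash
cat > h.py <<'E'
import numpy as np,cv2
from plant import robot
from scipy.spatial.transform import Rotation as Ro
def ray(c,uv):
    K=c["mtx"];d=np.array([(uv[0]-K[0,2])/K[0,0],(uv[1]-K[1,2])/K[1,1]]);s=d.copy()
    for _ in range(10): s=d/(1+c["k1"]*(s@s))
    v=Ro.from_euler("xyz",c["attitude"]).apply([s[0],s[1],1]);return np.array(c["origin"]),v/np.linalg.norm(v)
def plane(c,uv,z):
    o,v=ray(c,uv);return o+v*(z-o[2])/v[2]
def tri(*cu):
    A=np.zeros((3,3));b=np.zeros(3);P=[]
    for c,uv in cu:
        o,v=ray(c,uv);M=np.eye(3)-np.outer(v,v);A+=M;b+=M@o;P.append((o,M))
    p=np.linalg.solve(A,b);return p,[float(np.linalg.norm(M@(p-o))) for o,M in P]
E
python3 - <<'E'
from h import *
np.set_printoptions(precision=4,suppress=True)
print(plane(robot.camera_info("wrist"),(150,15),.069))
print(plane(robot.camera_info("scene"),(268,254),.069))
print(plane(robot.camera_info("side"),(240,200),.069))
E
```

```text
[0.5353 0.1585 0.069 ]
[0.5411 0.1662 0.069 ]
[0.5473 0.1409 0.069 ]
```

Units first: shifts go in shares of 0.8 m and turns go in shares of 180 degrees. So 0.12 m / 0.8 = 0.15, 0.08 m / 0.8 = 0.1.

Call:
{"method": "jog_arm", "body": {
  "motion": [
    {"offset":[0.05,-0.0125,0]},
    {"offset":[0.1,-0.0375,0]},
    {"offset":[0.15,-0.0625,0]},
    {"offset":[0.15,-0.0625,0]},
    {"offset":[0.15,-0.0625,0]}
  ],
  "claw": 0
}}

```text
validation failed for argument at $.mo...
```

Run:
```python
from h import *
import pickle
c={n:robot.camera_info(n) for n in("scene","side","wrist")}
im={n:robot.get_image(n)[:,:,::-1] for n in c}
pickle.dump((c,im),open("v1.pkl","wb"))
a=cv2.resize(im["scene"][210:320,190:310],None,fx=3.3,fy=3.3,interpolation=cv2.INTER_CUBIC)
b=cv2.resize(im["side"][140:240,190:290],None,fx=3.63,fy=3.63,interpolation=cv2.INTER_CUBIC)
cv2.imwrite("pics/crop1.png",np.hstack([a,b[:a.shape[0]]]));print(a.shape,b.shape)
cv2.imwrite("pics/wrist1.png",im["wrist"])
```

```text
(363, 396, 3) (363, 363, 3)
```

View pics/wrist1.png

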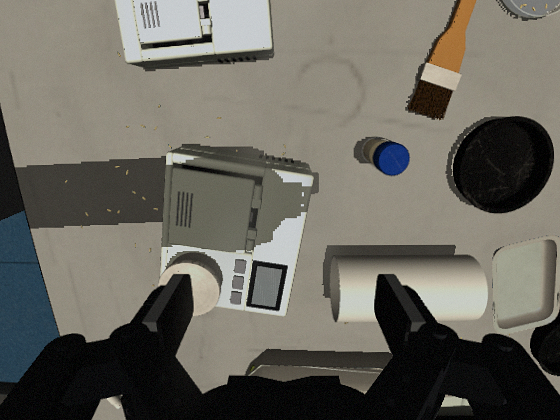

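View pics/crop1.png

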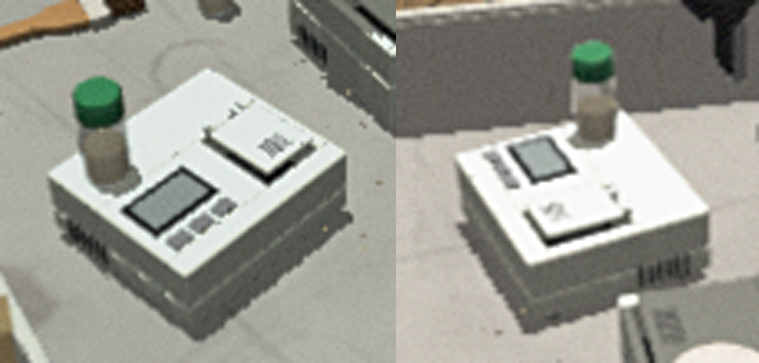

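The wrist picture is unchanged because the move was refused. In the crops the ribs sit at about (273.6,254.5) in scene and (233.3,198.4) in side. I'll retry with explicit turns.

In the tool's units: 0.12 m / 0.8 = 0.15, 0.08 m / 0.8 = 0.1.

Call:
{"method": "jog_arm", "body": {
  "motion": [
    {"offset":[0.05,-0.0125,0],"turn":[0,0,0]},
    {"offset":[0.1,-0.0375,0],"turn":[0,0,0]},
    {"offset":[0.15,-0.0625,0],"turn":[0,0,0]},
    {"offset":[0.15,-0.0625,0],"turn":[0,0,0]},
    {"offset":[0.15,-0.0625,0],"turn":[0,0,0]}
  ],
  "claw": 0.0
}}

```text
time_s: 0.8
position: [0.5996, 0.1214, 0.2485]
eef_rot: [3.141, 0.0, 1.574]
contact_force: [0.5, -0.6, -0.4]
finger_gap: 0.0123
grasp_force: 0.0
```

Run:
```python
from h import *
import pickle
c,_=pickle.load(open("v1.pkl","rb"))
c["wrist"]=robot.camera_info("wrist");s=robot.observe();im=robot.get_image("wrist")[:,:,::-1]
pickle.dump((c,im,s),open("v2.pkl","wb"))
print(s["position"],s["eef_rot"],s["time_s"],s["finger_gap"])
print(tri((c["scene"],(273.6,254.5)),(c["side"],(233.3,198.4))))
cv2.imwrite("pics/wrist2.png",im)
```

```text
[0.59958282 0.12140851 0.24847497] [3.14127232e+00 9.40786970e-05 1.57411428e+00] 0.8 0.012255091065921849
(array([0.53434565, 0.15658368, 0.06661576]), [0.0007479880260991118, 0.0007479880260991921])
```

View pics/wrist2.png

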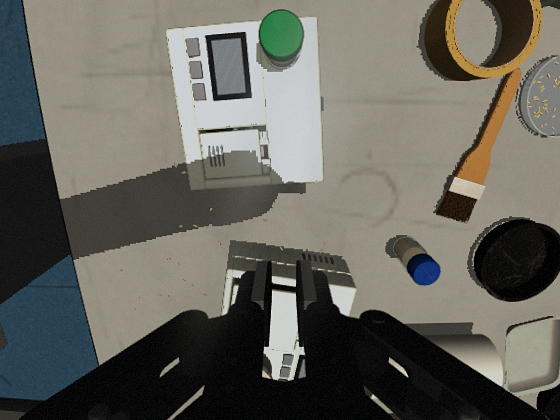

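The wrist view shows the logger's top corners at about (166,29), (190,190), (323,182) and (317,16), and the ribs at about (216,156).

Run:
```python
from h import *
import pickle
np.set_printoptions(precision=4,suppress=True)
c,im,s=pickle.load(open("v2.pkl","rb"));w=c["wrist"]
g=cv2.cvtColor(im,cv2.COLOR_BGR2GRAY)[140:172,202:232]
bh=cv2.morphologyEx(g,cv2.MORPH_BLACKHAT,np.ones((1,7),np.uint8))
ys,xs=np.where(bh>25);print("ribs",xs.min()+202,xs.max()+202,ys.min()+140,ys.max()+140,xs.mean()+202,ys.mean()+140,len(xs))
r=(216,156)
print(plane(w,r,.069)); print(tri((c["scene"],(273.6,254.5)),(c["side"],(233.3,198.4)),(w,r)))
P=np.array([plane(w,p,.06) for p in[(166,29),(190,190),(323,182),(317,16)]]);print(P)
for i in range(4):
    d=P[(i+1)%4]-P[i];print(np.linalg.norm(d),np.degrees(np.arctan2(d[1],d[0])))
cv2.imwrite("pics/zoom.png",cv2.resize(im[115:200,175:285],None,fx=6,fy=6,interpolation=cv2.INTER_CUBIC))
```

```text
ribs 202 231 145 171 214.56930693069307 155.13861386138615 202
[0.5351 0.1589 0.069 ]
(array([0.5344, 0.1575, 0.0664]), [0.0012165003015320555, 0.0007396870515782722, 0.0009961575163174802])
[[0.4948 0.2703 0.06  ]
 [0.5047 0.1233 0.06  ]
 [0.6386 0.1318 0.06  ]
 [0.6279 0.2801 0.06  ]]
0.14738283165019767 -86.14018932796007
0.1341619566680107 3.649915032706771
0.14862970367251854 94.14246229846479
0.13342996715127983 -175.81659511963917
```

View pics/zoom.png

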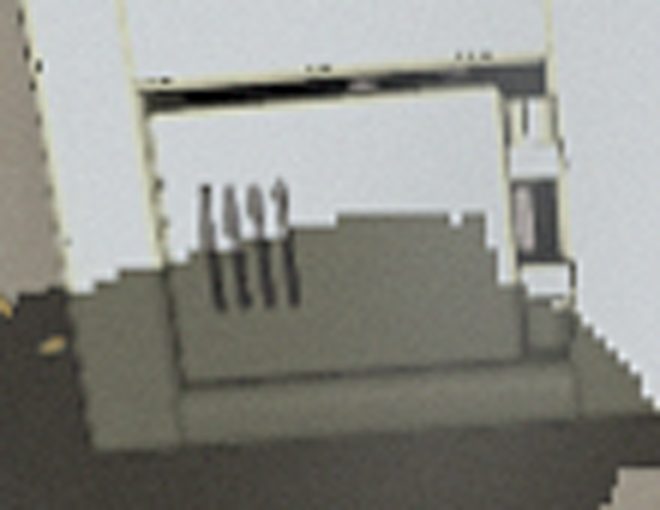

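The ribs' centre is at zoom (250,245), i.e. wrist pixel (216.7,155.8). That gives a press point of (0.535,0.159), z about 0.067–0.069 and yaw about 4°, consistent with the logger's corners (148 x 134 mm). I'll go above it.

In the tool's units: 0.14 m / 0.8 = 0.175, 0.09 m / 0.8 = 0.1125, -4 degrees / 180 = -0.0222.

Call:
{"method": "jog_arm", "body": {
  "motion": [
    {"offset":[0.025,-0.0438,0],"turn":[0,0,-0.0111]},
    {"offset":[0.0475,-0.0863,0],"turn":[0,0,-0.0222]},
    {"offset":[0.0475,-0.0863,0.0625],"turn":[0,0,-0.0222]},
    {"offset":[0.0475,-0.0863,0.1125],"turn":[0,0,-0.0222]},
    {"offset":[0.0475,-0.0863,0.1625],"turn":[0,0,-0.0222]},
    {"offset":[0.0475,-0.0863,0.175],"turn":[0,0,-0.0222]},
    {"offset":[0.0475,-0.0863,0.175],"turn":[0,0,-0.0222]},
    {"offset":[0.0475,-0.0863,0.175],"turn":[0,0,-0.0222]}
  ]
}}

```text
time_s: 1.65
position: [0.5329, 0.1576, 0.11]
eef_rot: [3.139, -0.0, 1.639]
contact_force: [0.3, 1.0, 0.9]
finger_gap: -0.0001
grasp_force: 0.0
```

Run:
```python
from h import *
im={n:robot.get_image(n)[:,:,::-1] for n in("scene","side")}
a=cv2.resize(im["scene"][180:300,190:310],None,fx=3.3,fy=3.3,interpolation=cv2.INTER_CUBIC)
b=cv2.resize(im["side"][120:240,170:290],None,fx=3.3,fy=3.3,interpolation=cv2.INTER_CUBIC)
cv2.imwrite("pics/above.png",np.hstack([a,b]))
```

```text
(no output)
```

View pics/above.png

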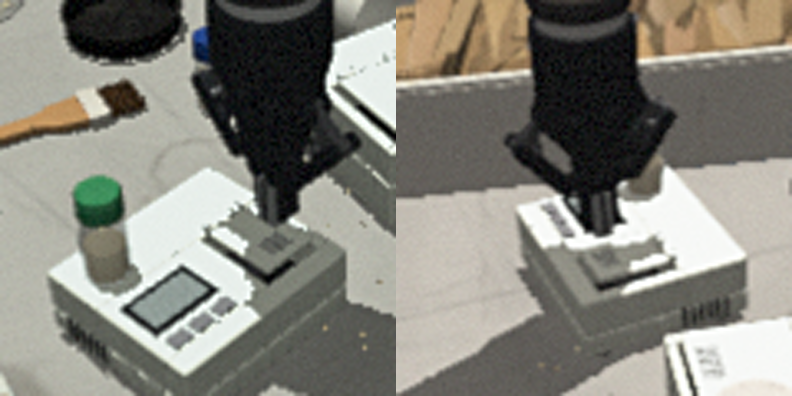

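Both crops show the closed fingertips (scene (275,222)) directly above the ribs at (276,243), with the linkage clear of the vial. I'll descend.

In the tool's units: 0.02 m / 0.8 = 0.025, 0.018 m / 0.8 = 0.0225.

Call:
{"method": "jog_arm", "body": {
  "motion": [
    {"offset":[0,0,0.0125],"turn":[0,0,0]},
    {"offset":[0,0,0.0225],"turn":[0,0,0]},
    {"offset":[0,0,0.025],"turn":[0,0,0]},
    {"offset":[0,0,0.025],"turn":[0,0,0]}
  ]
}}

```text
time_s: 2.15
position: [0.5305, 0.1579, 0.0877]
eef_rot: [-3.14, 0.0, 1.641]
contact_force: [-0.2, 0.5, -0.7]
finger_gap: 0.0001
grasp_force: 0.0
```

In the tool's units: 0.005 m / 0.8 = 0.0063, 0.004 m / 0.8 = 0.005.

Call:
{"method": "jog_arm", "body": {
  "motion": [
    {"offset":[0,0,0.0025],"turn":[0,0,0]},
    {"offset":[0,0,0.005],"turn":[0,0,0]},
    {"offset":[0,0,0.0063],"turn":[0,0,0]},
    {"offset":[0,0,0.0063],"turn":[0,0,0]}
  ]
}}

```text
time_s: 2.55
position: [0.5312, 0.1581, 0.0835]
eef_rot: [3.141, -0.0, 1.641]
contact_force: [-0.1, -0.1, 2.9]
finger_gap: -0.0
grasp_force: 0.9
```

In the tool's units: 0.003 m / 0.8 = 0.0038, 0.002 m / 0.8 = 0.0025.

Call:
{"method": "jog_arm", "body": {
  "motion": [
    {"offset":[0,0,0.0013],"turn":[0,0,0]},
    {"offset":[0,0,0.0025],"turn":[0,0,0]},
    {"offset":[0,0,0.0038],"turn":[0,0,0]},
    {"offset":[0,0,0.0038],"turn":[0,0,0]}
  ]
}}

```text
time_s: 2.95
position: [0.5312, 0.1581, 0.0804]
eef_rot: [3.141, -0.0, 1.641]
contact_force: [-0.9, 0.4, 2.9]
finger_gap: 0.0005
grasp_force: 1.5
```

In the tool's units: 0.002 m / 0.8 = 0.0025, 0.001 m / 0.8 = 0.0013.

Call:
{"method": "jog_arm", "body": {
  "motion": [
    {"offset":[0,0,0.0013],"turn":[0,0,0]},
    {"offset":[0,0,0.0025],"turn":[0,0,0]},
    {"offset":[0,0,0.0025],"turn":[0,0,0]}
  ]
}}

```text
time_s: 3.25
position: [0.5314, 0.1582, 0.08]
eef_rot: [3.141, -0.0, 1.64]
contact_force: [-4.3, -0.6, 14.6]
finger_gap: 0.0
grasp_force: 7.2
```

Force has jumped to 14.6 N with no further travel, so the hatch is at its stop. Next I withdraw up and forward.

In the tool's units: -0.08 m / 0.8 = -0.1, -0.06 m / 0.8 = -0.075.

Call:
{"method": "jog_arm", "body": {
  "motion": [
    {"offset":[0,0,-0.0125],"turn":[0,0,0]},
    {"offset":[0,-0.0063,-0.0375],"turn":[0,0,0]},
    {"offset":[0,-0.025,-0.075],"turn":[0,0,0]},
    {"offset":[0,-0.0625,-0.1],"turn":[0,0,0]},
    {"offset":[0,-0.075,-0.1],"turn":[0,0,0]},
    {"offset":[0,-0.075,-0.1],"turn":[0,0,0]}
  ]
}}

```text
time_s: 3.85
position: [0.4699, 0.1536, 0.1581]
eef_rot: [-3.141, 0.0, 1.641]
contact_force: [1.2, -0.4, -0.5]
finger_gap: 0.0
grasp_force: 0.0
```

Run:
```python
from h import *
im={n:robot.get_image(n)[:,:,::-1] for n in("scene","side")}
a=cv2.resize(im["scene"][180:300,190:310],None,fx=3.3,fy=3.3,interpolation=cv2.INTER_CUBIC)
b=cv2.resize(im["side"][120:240,170:290],None,fx=3.3,fy=3.3,interpolation=cv2.INTER_CUBIC)
cv2.imwrite("pics/popped.png",np.hstack([a,b]))
```

```text
(no output)
```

View pics/popped.png

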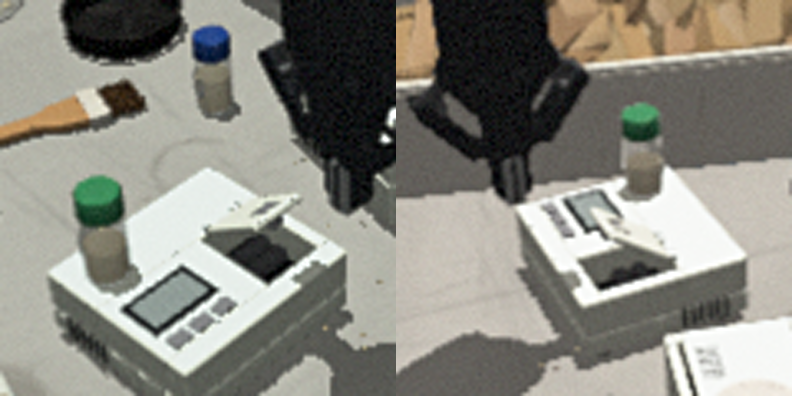

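The hatch is ajar: scene polygon runs (207,228) to (300,200), side (595,208) to (672,260), with the compartment visible. I'll compare the free edge with angles.

Run:
```python
from h import *
np.set_printoptions(precision=0,suppress=True)
cs={n:robot.camera_info(n) for n in("scene","side")}
a0=np.radians(4);C=np.array([.5665,.2014])
def W(x,y,z): return [C[0]+x*np.cos(a0)-y*np.sin(a0),C[1]+x*np.sin(a0)+y*np.cos(a0),z]
def proj(c,p):
    v=Ro.from_euler("xyz",c["attitude"]).inv().apply(np.array(p)-c["origin"]);s=v[:2]/v[2];s=s*(1+c["k1"]*(s@s));return c["mtx"][:2,:2]@s+c["mtx"][:2,2]
for t in(.5,.8,1.05):
    E=[W(.012-.06*np.cos(t),y,.065+.06*np.sin(t)) for y in(-.018,-.062)]
    print(t,[(proj(cs["scene"],e)-[190,180])*3.3 for e in E],[(proj(cs["side"],e)-[170,120])*3.3+[396,0] for e in E])
```

```text
0.5 [array([253., 237.]), array([300., 204.])] [array([583., 215.]), array([604., 245.])]
0.8 [array([240., 213.]), array([288., 180.])] [array([595., 196.]), array([617., 225.])]
1.05 [array([227., 194.]), array([275., 162.])] [array([609., 182.]), array([631., 210.])]
```

Call:
{"method": "jog_arm", "body": {
  "motion": [
    {"offset":[0,0,0],"turn":[0,0,0]},
    {"offset":[0,0,0],"turn":[0,0,0]},
    {"offset":[0,0,0],"turn":[0,0,0]},
    {"offset":[0,0,0],"turn":[0,0,0]}
  ]
}}

```text
time_s: 4.35
position: [0.4714, 0.1538, 0.158]
eef_rot: [-3.141, 0.0, 1.641]
contact_force: [-0.8, 1.2, -0.1]
finger_gap: 0.0001
grasp_force: 0.0
```

Run:
```python
from h import *
im={n:robot.get_image(n)[:,:,::-1] for n in("scene","side")}
a=cv2.resize(im["scene"][180:300,190:310],None,fx=3.3,fy=3.3,interpolation=cv2.INTER_CUBIC)
b=cv2.resize(im["side"][120:240,170:290],None,fx=3.3,fy=3.3,interpolation=cv2.INTER_CUBIC)
n=np.hstack([a,b]);cv2.imwrite("pics/popped2.png",n)
o=cv2.imread("pics/popped.png");d=cv2.absdiff(n,o).max(2)>50;ys,xs=np.where(d);print(d.sum(),xs.min() if len(xs) else 0,d[150:260,190:310].sum(),d[190:290,570:690].sum())
print(robot.observe()["time_s"])
```

```text
4530 208 2376 1496
4.45
```

Call:
{"method": "jog_arm", "body": {
  "motion": [
    {"offset":[0,0,0],"turn":[0,0,0]},
    {"offset":[0,0,0],"turn":[0,0,0]},
    {"offset":[0,0,0],"turn":[0,0,0]},
    {"offset":[0,0,0],"turn":[0,0,0]},
    {"offset":[0,0,0],"turn":[0,0,0]},
    {"offset":[0,0,0],"turn":[0,0,0]},
    {"offset":[0,0,0],"turn":[0,0,0]},
    {"offset":[0,0,0],"turn":[0,0,0]},
    {"offset":[0,0,0],"turn":[0,0,0]},
    {"offset":[0,0,0],"turn":[0,0,0]}
  ]
}}

```text
time_s: 5.45
position: [0.4712, 0.1539, 0.1583]
eef_rot: [3.141, -0.0, 1.641]
contact_force: [-0.8, -0.2, -0.2]
finger_gap: -0.0
grasp_force: 0.0
```

```bash
cat > look.py <<'E'
from h import *
import sys
im={n:robot.get_image(n)[:,:,::-1] for n in("scene","side")}
n=np.hstack([cv2.resize(im["scene"][180:300,190:310],None,fx=3.3,fy=3.3,interpolation=cv2.INTER_CUBIC),cv2.resize(im["side"][120:240,170:290],None,fx=3.3,fy=3.3,interpolation=cv2.INTER_CUBIC)])
cv2.imwrite(f"pics/{sys.argv[2]}.png",n)
d=cv2.absdiff(n,cv2.imread(f"pics/{sys.argv[1]}.png")).max(2)>50
for nm,x0,x1 in(("scene",190,320),("side",560,700)):
    ys,xs=np.where(d[140:300,x0:x1]);print(nm,len(xs),(xs.min()+x0,xs.max()+x0,ys.min()+140,ys.max()+140) if len(xs) else "")
print(robot.observe()["time_s"])
E
python3 look.py popped2 popped3; python3 look.py popped popped4
```

```text
scene 379 (np.int64(218), np.int64(280), np.int64(161), np.int64(210))
side 0 
5.55
scene 2572 (np.int64(208), np.int64(310), np.int64(162), np.int64(282))
side 1500 (np.int64(591), np.int64(672), np.int64(191), np.int64(257))
5.65
```

The hatch has now settled at about 1.05 rad (its top at scene row 161–162 matches the prediction). I lower the finger in front and push.

In the tool's units: 0.085 m / 0.8 = 0.1063, 0.043 m / 0.8 = 0.0538.

Call:
{"method": "jog_arm", "body": {
  "motion": [
    {"offset":[0,0,0.0313],"turn":[0,0,0]},
    {"offset":[0,0,0.0538],"turn":[0,0,0]},
    {"offset":[0,0.0188,0.0538],"turn":[0,0,0]},
    {"offset":[0,0.0375,0.0538],"turn":[0,0,0]},
    {"offset":[0,0.0563,0.0538],"turn":[0,0,0]},
    {"offset":[0,0.0688,0.0538],"turn":[0,0,0]},
    {"offset":[0,0.0775,0.0538],"turn":[0,0,0]},
    {"offset":[0,0.0863,0.0538],"turn":[0,0,0]},
    {"offset":[0,0.095,0.0538],"turn":[0,0,0]},
    {"offset":[0,0.1025,0.0538],"turn":[0,0,0]},
    {"offset":[0,0.1063,0.0538],"turn":[0,0,0]},
    {"offset":[0,0.1063,0.0538],"turn":[0,0,0]}
  ]
}}

```text
time_s: 6.85
position: [0.5566, 0.1598, 0.1154]
eef_rot: [3.141, -0.0, 1.641]
contact_force: [-0.2, 1.0, 0.2]
finger_gap: -0.0002
grasp_force: 0.0
```

In the tool's units: 0.013 m / 0.8 = 0.0163, 0.011 m / 0.8 = 0.0138.

Call:
{"method": "jog_arm", "body": {
  "motion": [
    {"offset":[0,0.005,0],"turn":[0,0,0]},
    {"offset":[0,0.01,0],"turn":[0,0,0]},
    {"offset":[0,0.0138,0],"turn":[0,0,0]},
    {"offset":[0,0.0163,0],"turn":[0,0,0]},
    {"offset":[0,0.0163,0],"turn":[0,0,0]}
  ]
}}

```text
time_s: 7.35
position: [0.5693, 0.1607, 0.1153]
eef_rot: [3.141, -0.0, 1.641]
contact_force: [0.4, -0.5, 0.7]
finger_gap: -0.0002
grasp_force: 0.0
```

In the tool's units: 0.006 m / 0.8 = 0.0075, 0.003 m / 0.8 = 0.0038.

Call:
{"method": "jog_arm", "body": {
  "motion": [
    {"offset":[0,0.0038,0],"turn":[0,0,0]},
    {"offset":[0,0.0075,0],"turn":[0,0,0]}
  ]
}}

```text
time_s: 7.55
position: [0.5747, 0.1611, 0.1151]
eef_rot: [-3.141, 0.0, 1.641]
contact_force: [-1.3, 0.2, -0.8]
finger_gap: 0.0
grasp_force: 0.4
```

```bash
python3 look.py popped3 push1
```

```text
scene 8501 (np.int64(190), np.int64(319), np.int64(140), np.int64(299))
side 9700 (np.int64(560), np.int64(699), np.int64(140), np.int64(299))
7.65
```

View pics/push1.png

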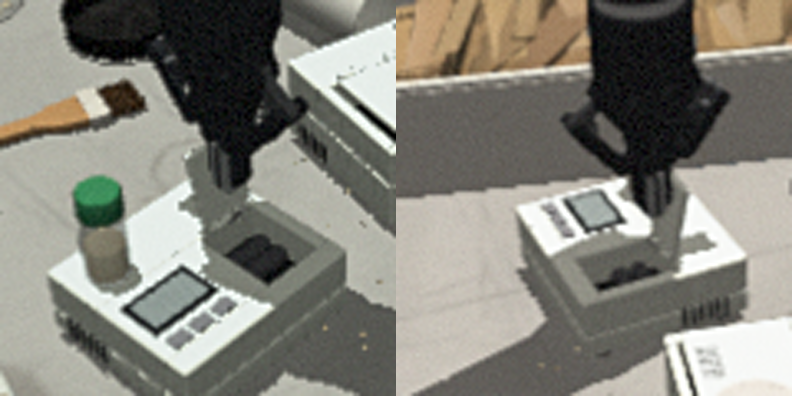

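The finger is in front of the hatch, which stands near or past upright (side (675,225), scene (215,185)). I'll continue to the stop.

In the tool's units: 0.005 m / 0.8 = 0.0063, 0.004 m / 0.8 = 0.005.

Call:
{"method": "jog_arm", "body": {
  "motion": [
    {"offset":[0,0.0025,0],"turn":[0,0,0]},
    {"offset":[0,0.005,0],"turn":[0,0,0]},
    {"offset":[0,0.0063,0],"turn":[0,0,0]}
  ]
}}

```text
time_s: 7.95
position: [0.5801, 0.1614, 0.1153]
eef_rot: [3.142, 0.0, 1.641]
contact_force: [-1.4, -1.0, -0.7]
finger_gap: 0.0002
grasp_force: 0.8
```

In the tool's units: 0.003 m / 0.8 = 0.0038, 0.002 m / 0.8 = 0.0025.

Call:
{"method": "jog_arm", "body": {
  "motion": [
    {"offset":[0,0.0025,0],"turn":[0,0,0]},
    {"offset":[0,0.0038,0],"turn":[0,0,0]},
    {"offset":[0,0.0038,0],"turn":[0,0,0]}
  ]
}}

```text
time_s: 8.25
position: [0.5803, 0.1615, 0.1153]
eef_rot: [-3.136, 0.001, 1.641]
contact_force: [-7.7, -0.3, 6.0]
finger_gap: -0.0002
grasp_force: 4.4
```

The push is at its stop: force jumped to about 10 N and the position holds. I'll retract forward, then up.

Call:
{"method": "jog_arm", "body": {
  "motion": [
    {"offset":[0,-0.0125,0],"turn":[0,0,0]},
    {"offset":[0,-0.05,0],"turn":[0,0,0]},
    {"offset":[0,-0.1,0],"turn":[0,0,0]},
    {"offset":[0,-0.1375,-0.025],"turn":[0,0,0]},
    {"offset":[0,-0.1375,-0.075],"turn":[0,0,0]},
    {"offset":[0,-0.1375,-0.125],"turn":[0,0,0]},
    {"offset":[0,-0.1375,-0.125],"turn":[0,0,0]},
    {"offset":[0,-0.1375,-0.125],"turn":[0,0,0]}
  ]
}}

```text
time_s: 9.05
position: [0.474, 0.1542, 0.2165]
eef_rot: [3.138, -0.001, 1.641]
contact_force: [0.1, 0.5, -1.1]
finger_gap: 0.0001
grasp_force: 0.0
```

Run:
```python
from h import *
np.set_printoptions(precision=0,suppress=True)
a0=np.radians(4);C=np.array([.5665,.2014])
def W(x,y,z): return [C[0]+x*np.cos(a0)-y*np.sin(a0),C[1]+x*np.sin(a0)+y*np.cos(a0),z]
def proj(c,p):
    v=Ro.from_euler("xyz",c["attitude"]).inv().apply(np.array(p)-c["origin"]);s=v[:2]/v[2];s=s*(1+c["k1"]*(s@s));return c["mtx"][:2,:2]@s+c["mtx"][:2,2]
for n in("scene","side"):
    c=robot.camera_info(n);im=robot.get_image(n)
    g=im.mean(2)
    for t in(1.4,1.57,1.7,1.8,1.9):
        print(n,t,[proj(c,W(.012-.06*np.cos(t),y,.065+.06*np.sin(t))) for y in(-.018,-.062)])
    o=(190,180) if n=="scene" else (170,120)
    p=proj(c,W(.012-.06*np.cos(1.9),-.04,.065+.06*np.sin(1.9)));u,v=int(p[0]),int(p[1])
    print(u,v);print(g[v-9:v+10:1,u-12:u+13:2])
```

```text
scene 1.4 [array([252., 232.]), array([267., 223.])]
scene 1.57 [array([249., 230.]), array([263., 220.])]
scene 1.7 [array([246., 228.]), array([261., 219.])]
scene 1.8 [array([245., 228.]), array([259., 218.])]
scene 1.9 [array([243., 227.]), array([257., 218.])]
250 222
[[177. 164. 170. 176. 179. 176. 154.  86.  94.  95.  94.  82.  85.]
 [174. 171. 163. 174. 176. 173. 177. 100.  96. 118.  88.  80. 102.]
 [175. 178. 170. 168. 175. 180. 177. 113.  94.  85.  77. 107. 179.]
 [178. 178. 176. 168. 173. 175. 178. 174. 180. 112.  93. 165. 176.]
 [174. 172. 177. 173. 172. 174. 176. 178. 180. 171. 188. 183. 175.]
 [175. 176. 174. 173. 171. 176. 176. 173. 175. 189. 216. 178. 173.]
 [175. 178. 175. 171. 173. 175. 179. 172. 178. 236. 152. 169. 176.]
 [174. 176. 178. 179. 172. 175. 173. 176. 213. 216. 124. 175. 179.]
 [175. 175. 173. 177. 175. 167. 159. 211. 228. 136. 134. 170. 178.]
 [176. 177. 173. 168. 159. 156. 155. 235. 138. 130. 134. 137. 178.]
 [177. 172. 163. 161. 155. 176. 230. 167. 125. 135. 133. 150. 177.]
 [172. 165. 160. 171. 175. 241. 152. 129. 121. 145. 133. 142. 172.]
 [164. 158
[... 1328 characters left out ...]
75. 192. 191. 189.]
 [ 99.  98.  96. 145. 168. 238. 221. 189. 194. 192. 189. 191. 192.]
 [100.  93.  90. 166. 154. 169. 250. 196. 191. 192. 190. 190. 189.]
 [ 95.  98.  90. 154. 149. 140. 239. 221. 186. 190. 191. 189. 187.]
 [ 93.  95.  87. 134. 133. 147. 192. 239. 193. 193. 191. 189. 192.]
 [ 90.  93.  86. 129. 100. 151. 153. 238. 211. 189. 192. 193. 193.]
 [ 93.  89.  84. 140. 118.  95. 123. 203. 236. 192. 190. 195. 193.]
 [ 90.  94. 125. 141. 140.  98. 142. 161. 163. 191. 193. 196. 194.]
 [117. 116. 188. 155. 133. 115. 152. 145. 131. 191. 193. 192. 195.]
 [139. 148. 253. 153. 133. 113. 152. 140. 166. 194. 193. 190. 195.]
 [246. 243. 254. 146. 133. 133. 154. 128. 220. 220. 188. 194. 197.]]
```

The hatch's bright free edge runs (244,226)–(258,218) in scene and (252,170)–(260,178) in side. Both match the predictions for 1.9 rad, so I'm handing in.

```bash
python3 -c "
from plant import robot
print(robot.sign_off())"
```

```text
the job is handed in; nothing more can be done
None
```

The battery hatch was pressed once, popped ajar by itself, then pushed back to its stop (about 1.9 rad in both camera views) and left standing open; the robot was clear of everything at hand-in, about 9 s in, and I kept clear of the meter, vials and dish but did not re-check them individually.

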